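Set the clamp screw under the dust cover: seat, back off a quarter turn, hold

TASK

Lift the loose dust cover off the clamp fixture by its knob and stand it upright on the open bench clear of the fixture, without dropping it, tipping it or disturbing the other things. Then turn the thumbscrew clockwise until it seats firmly on the chip, back it off a quarter turn from there, and keep hold of it at that setting so that the lock nut could be tightened: finish while still gripping the screw's head, with nothing let go.

Things in the scene. Friction and masses are not known exactly. Their poses are not given: they have to be found in the camera images.
- fixture: Clamp fixture, fixed: light metal base disc 132 mm across, 8 mm thick, with a 30 mm wide tab at its front (own -x); on it a 3 mm high boss 104 mm across, and a grey bridge along own y (84x18 mm, top 45 mm above the bench) on two posts with a brass hex nut (top at 50 mm) in its middle. Origin: centre of the underside, on the bench; z up. Place and yaw (within 0.6 rad) vary.
- knob: Round knurled metal head of the vertical thumbscrew at the fixture's centre, 36 mm across, 20 mm high; a 3 mm high pointer rib on top runs from the middle along own -x. Origin: centre of its underside, 68 mm above the bench when seated (rises 0.64 mm per rad loosened; below it an 8 mm shaft). Under the clear cover at first. Stays put when let go; friction 0.06 N m.
- knob_grip (a point): On the axis at mid height of the knurled head (79 mm above the bench when seated): grip the head from above across its diameter, at any yaw.
- clamp_screw (a joint): Turn of the thumbscrew, rad. 0 = seated: pad hard down on the chip, the screw stops firmly, pointer toward the fixture's front tab. It grows as the screw is loosened (anticlockwise from above), to a stop at 2.8; tightening (clockwise from above) lowers it. It starts between 0.7 and 1.9.
- cover: Loose bell-shaped dust cover, clear plastic with white rims, open below: 120 mm outer diameter, 4 mm wall, 96 mm high plus a white knob, 128 mm in all, 0.13 to 0.21 kg. Origin: centre of its lower rim; z up. It stands on the fixture's base, rim 8 mm above the bench, over the thumbscrew, whose top is up to 93 mm above the bench: raise it at least 90 mm to clear it.
- cover_knob (a point): Middle of the cover's knob, 119 mm above its lower rim: a vertical cylinder 28 mm across, 18 mm high, on a 12 mm stem 14 mm high; grip it across, at any yaw. The bench to the left of the fixture round x = 0.50, y = 0.26 is clear over a 90 mm radius.
- petri_3: Bystander: round clear covered sample dish, 60 mm across, 16 mm high. Origin: centre of its underside.
- gel_1: Bystander: flat square sample box with a clear lid, 54x52x16 mm. Origin: centre of its underside.
- loupe: Bystander: short dark barrel-shaped standing loupe, 36 mm across, 34 mm high. Origin: centre of its underside. Behind it to the left, beyond y = 0.43 and x = 0.30, stands a tall microscope.
- tweezers_1: Bystander: tweezers lying on edge, 150 mm long, 13 mm high. Origin: centre of its underside. Long axis own y.
- objective_can_2: Bystander: screw-top canister standing upright, 39 mm across, 50 mm high. Origin: centre of its underside. Fixed clutter up to 110 mm high stands right of y = -0.18 and behind x = 0.74; a timer 22 mm high at x 0.68, y -0.16.
- micrometer_case: Bystander: small flat closed case, 84x34x12 mm. Origin: centre of its underside.
There are look-alikes about, which are no part of the job. Leave any pink look-alike of the cover alone.

How it is judged:
By the outcome, as a careful person would: the job done as asked, in the order asked, and still so for the second after the job is handed in, while the arm keeps its last pose, push and grip.
It also fails if it takes over 72 s, if anything falls off the work surface, if the arm or the gripper's body presses on something with over 40 N, if the wrist force passes 120 N, or if a joint passes its speed limit or range.

ROBOT

A 7-joint arm with a two-finger parallel gripper is mounted at the origin on a cart in front of the work surface, level with it; the furniture and walls round the work are solid. World frame = base frame: x ahead of the robot, y to its left, z up, the work surface at z = 0. Lengths are in mm, angles in degrees, forces in N, time in s.
With the tool pointing down it reaches from about 350 to 900 mm from the base axis. Payload 19.9 kg.
Tool frame: the origin (TCP) lies on the centre line of the jaws, within the pads' length; the fingertips stand 14 mm ahead of it and the grasp point (between the pads) lies 5 mm behind it (r.finger_overhang is the distance from the TCP to the fingertips, in mm); z points along the fingers, x is the direction in which the jaws open and shut, and the axes are right-handed (so a half turn about z gives the same grasp; the last joint's range is limited). The gripper opens to 94 mm and grips with 3 to 60 N. Pads are 16 mm wide; open, the fingers measure 119 mm over their backs; the gripper's body (75 mm by 177 mm) begins 78 mm behind the grasp point.
Start: joints at [-73.31, 23.915, -0.59, 92.452, 0.269, 63.638, -3.037], TCP at [204.171, 590.69, 219.425] pointing down, gripper open.
Joint ranges: [-161.28, 161.28], [-22.2, 115.67], [-73.04, 71.86], [3.21, 147.25], [-68.34, 248.33], [10.77, 114.83], [-161.83, 161.83]. Speed limits (degrees/s): [108.29, 108.29, 136.94, 136.94, 172.46, 172.46, 172.46].

INTERFACE

Orientations are given as a 3x3 rotation matrix whose columns are the frame's x, y, z axes.
In Python, from rig import r gives the robot as it stands.
- The arm moves only by the shell command python3 -m jog 'ROWS'. ROWS is JSON, a list of rows, each an object of numbers: "tx", "ty", "tz": the shift along the tool's x, y, z in mm; "ax", "ay", "az": the turn, a rotation vector about the tool's x, y, z in degrees; "hand": the closure, from 0 (fully open) to 1 (shut). In form: [{"tx": .., "ty": .., "tz": .., "ax": .., "ay": .., "az": .., "hand": ..}, ...]. A call has 1 to 20 rows; each row shifts and turns the commanded pose from where the row before left it, along the tool's axes as they then stand; what a row does not reach is not made up. A row lasts 1/10 s, in which the tool goes at most 50 mm and 8.59 degrees, less where a joint would pass 70% of its speed; a pose out of reach is approached as far as the arm can. A call with a gripper value outside its range is refused whole. The fingers move at their own pace and stop on an object; the grip force is fixed at half the most. Time passes only in rows, so rows that do not move let the fingers close. It gives the time, the measured TCP pose, the force and the opening at its end, in the units of the state.
- r.read_state(): the state, without advancing time (a new reading comes with each control period).
- r.camera(name): name is "scene" or "top"; returns a dict with "pixels" (384x512x3 uint8, red, green, blue), "camera_matrix" (3x3 intrinsics, pixels), "T" (4x4, takes a point from camera to world coordinates). Camera axes: x right, y down, z forward; pixel columns grow to the right and rows downward; lengths in mm; the calibration is good to about 2 mm. A picture is of the moment at which its call begins. There is no depth.
- r.sign_off(): hands the job in, once; it reports no verdict.
Trained networks look in a picture, given as the dict that the camera call returned (one of the last four; its "shot" number tells which), for a name from the list of things; names that differ only in an ending like _2 or _b are one class to them, and where a whole thing is asked for, a point or a joint stands for the part that bears it (a point fixed in the world has none). Each returns a list of dicts, best first, with "conf" (0 to 1); they miss things now and then, are a little off and sometimes report something else, mostly with a low value. They report only what shows in the picture. A call takes as long as a camera call. They do not tell look-alikes from the thing itself.
- r.spot_in(picture, thing): "at" ([x, y, z] in mm, in world coordinates, good to about 4 mm: the middle of the surface that is visible of it).
- r.trace(picture, thing): "region" (384x512 bool, what is visible of it).
- r.landmark_of(picture, thing): "at" ([x, y, z] in mm, in world coordinates, good to about 4 mm: a listed point, or the origin of a listed thing).
The state is a dict: "clock": time; "q": joint angles; "joint_vel": joint speeds; "tau": joint torques, N m; "eef_pos": TCP position; "eef_rot": TCP orientation; "ft_force": force on the tool from outside, world axes, zero at the start; "moment": the same for the moment, N m; "width": opening from 0.0 (shut) to 1.0 (fully open).
Only numpy, scipy, OpenCV 4.12 (cv2) and the standard library are available. Lean on these libraries where they do the work, as an engineer would, in place of code of your own. Each camera call takes 0.05 s, during which the arm holds its last target.

## Working session

There is one attempt and no reset: what is moved stays moved. The work goes in short steps, Python scripts to look and compute and a shell command to move; the robot and the scene stay as the last step left them, time stands still between calls to the robot, and variables do not carry over. Pictures are saved under pics/ and viewed, and the job is handed in when it is done.

```bash
ls; mkdir -p pics; cat > h.py <<'E'
from rig import r
import numpy as np, cv2
def snap(n,f):
    p=r.camera(n); cv2.imwrite('pics/'+f,p['pixels'][:,:,::-1]); return p
def proj(p,X):
    T=np.linalg.inv(p['T']); c=T[:3,:3]@np.array(X)+T[:3,3]; u=p['camera_matrix']@c; return u[:2]/u[2]
def ray(p,uv,z):
    d=p['T'][:3,:3]@np.linalg.inv(p['camera_matrix'])@np.array([uv[0],uv[1],1.]); o=p['T'][:3,3]
    return o+d*(z-o[2])/d[2]
E
python3 - <<'E'
from h import *
s=r.read_state(); print({k:np.round(v,3).tolist() for k,v in s.items()})
for n in ['scene','top']:
    p=snap(n,n+'0.png'); print(n,np.round(p['T'],2).tolist())
    for t in ['cover','cover_knob','fixture','knob','knob_grip']:
        print(t,[(np.round(d['at']).tolist(),round(d['conf'],2)) for d in r.landmark_of(p,t)[:3]])
E
```

```text
pics
{'clock': 0.0, 'q': [-73.31, 23.949, -0.592, 92.484, 0.269, 63.636, -3.038], 'joint_vel': [-0.017, -0.101, 0.082, 0.098, -0.053, -0.068, -0.05], 'tau': [0.001, -85.122, 0.639, -42.601, -0.049, 0.018, 0.0], 'eef_pos': [204.055, 590.388, 218.829], 'eef_rot': [[0.327, 0.945, -0.0], [0.945, -0.327, -0.001], [-0.001, 0.0, -1.0]], 'ft_force': [-0.423, -0.044, -0.152], 'moment': [-0.024, 0.001, 0.024], 'width': 1.001}
scene [[0.78, -0.35, 0.53, 36.58], [-0.63, -0.42, 0.65, -473.88], [-0.01, -0.84, -0.54, 653.3], [0.0, 0.0, 0.0, 1.0]]
cover [([529.0, -83.0, 8.0], 0.83), ([398.0, 174.0, 4.0], 0.71), ([342.0, -58.0, -0.0], 0.59)]
cover_knob [([528.0, -88.0, 130.0], 0.94), ([751.0, 310.0, 119.0], 0.89), ([345.0, -57.0, 120.0], 0.87)]
fixture []
knob []
knob_grip []
top [[0.01, -0.98, 0.18, 321.32], [-1.0, -0.02, -0.01, 167.38], [0.01, -0.18, -0.98, 1468.81], [0.0, 0.0, 0.0, 1.0]]
cover [([752.0, 306.0, -5.0], 0.63), ([348.0, -58.0, -1.0], 0.6), ([530.0, -88.0, 3.0], 0.59)]
cover_knob [([349.0, -52.0, 121.0], 0.84), ([533.0, -90.0, 129.0], 0.78), ([749.0, 306.0, 122.0], 0.59)]
fixture []
knob []
knob_grip []
```

View pics/scene0.png

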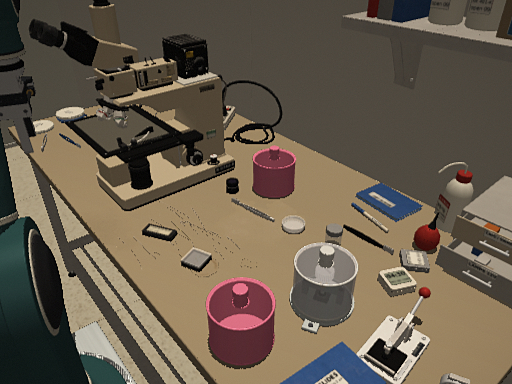

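View pics/top0.png

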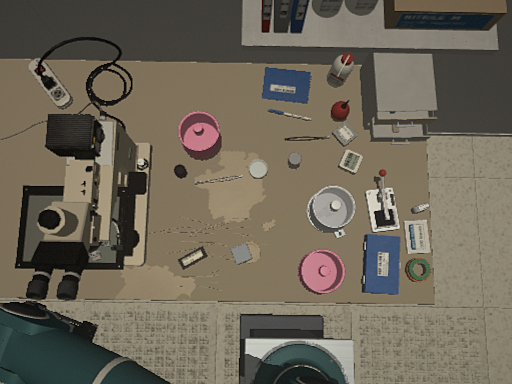

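The clear cover is at scene (327,275) and top (332,207), near (530,-88). The pink ones are at (345,-57) and (750,306). Next I'll refine the knob position and check the clearances.

```bash
python3 - <<'E'
from h import *
a=cv2.imread('pics/scene0.png')[230:340,270:390]; b=cv2.imread('pics/top0.png')[165:265,280:400]
cv2.imwrite('pics/c0.png',np.hstack([cv2.resize(a,(400,367),interpolation=2),cv2.resize(b,(400,367),interpolation=2)]))
p=r.camera('top'); q=r.camera('scene')
for X in [(530,-88,127),(530,-88,136)]: print(proj(p,X),proj(q,X))
for n,uv,z in [('loupe',(180,171),34),('tweez',(217,180),10),('petri',(258,169),16),('gel',(243,253),16),('case',(192,258),12),('can',(294,159),50),('press',(382,172),100),('stagecorner',(122,262),100),('scope',(150,200),30),('eyep',(68,285),250)]: print(n,np.round(ray(p,uv,z)))
for P,nm in ((p,'top'),(q,'scene')):
  for d in r.trace(P,'cover_knob')[:3]:
    m=d['region']; ys,xs=np.nonzero(m); print(nm,d['conf'],xs.min(),xs.max(),ys.min(),ys.max(),xs.mean(),ys.mean())
print(r.read_state()['clock'])
E
```

```text
[334.30530527 205.68734929] [326.55763407 252.25021533]
[334.9069364  205.20326389] [326.97764541 248.59907284]
loupe [644. 363.  34.]
tweez [623. 251.  10.]
petri [658. 125.  16.]
gel [399. 167.  16.]
case [382. 320.  12.]
can [683.  17.  50.]
press [ 636. -234.  100.]
stagecorner [365. 506. 100.]
scope [553. 451.  30.]
eyep [302. 599. 250.]
top 0.98 178 220 110 158 199.5036674816626 134.12163814180929
top 0.85 298 345 248 293 321.4386167146974 271.1994236311239
top 0.66 309 356 185 230 331.96964285714284 207.8047619047619
scene 0.93 292 357 242 320 323.5340350877193 280.7784795321637
scene 0.61 206 274 277 364 240.4682445759369 319.81065088757396
scene 0.58 253 295 145 197 273.6822478991597 171.84453781512605
0.8
```

View pics/c0.png

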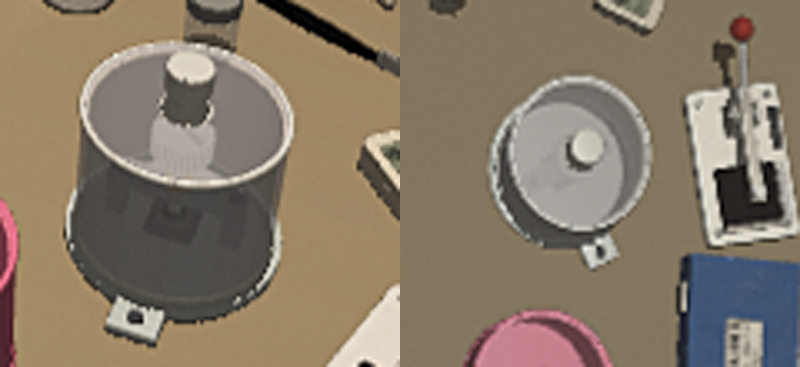

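```bash
python3 - <<'E'
from h import *
p=r.camera('top'); q=r.camera('scene')
print(ray(p,(335.8,205.1),136),ray(q,(327,250.5),136))
print('tab top',ray(p,(280+199/3.33,165+250/3.67),8), ray(q,(270+135/3.33,230+317/3.336),8))
# base circle
for z,R,X in [(8,66,(530,-88)),(104,60,(530,-88))]:
  for P,f in ((p,'top'),(q,'scene')):pass
im=[]
for P in (q,p):
  k=4; g=cv2.resize(P['pixels'][:,:,::-1],None,fx=k,fy=k,interpolation=2)
  for z,R,c in [(8,66,(0,0,255)),(104,60,(0,255,0)),(136,14,(255,0,0))]:
    pts=[proj(P,(530+R*np.cos(t),-88+R*np.sin(t),z)) for t in np.linspace(0,6.28,60)]
    cv2.polylines(g,[np.int32((np.array(pts)+.5)*k)],True,c,1)
  u=proj(P,(530,-88,70)); x,y=int(u[0]*k),int(u[1]*k); im.append(g[y-200:y+200,x-200:x+200])
cv2.imwrite('pics/c1.png',np.hstack(im))
E
```

```text
[530.33373352 -90.51198325 136.        ] [525.92964183 -91.74287375 136.        ]
tab top [ 464.44020291 -125.75874681    8.        ] [ 460.25315353 -124.484442      8.        ]
```

View pics/c1.png

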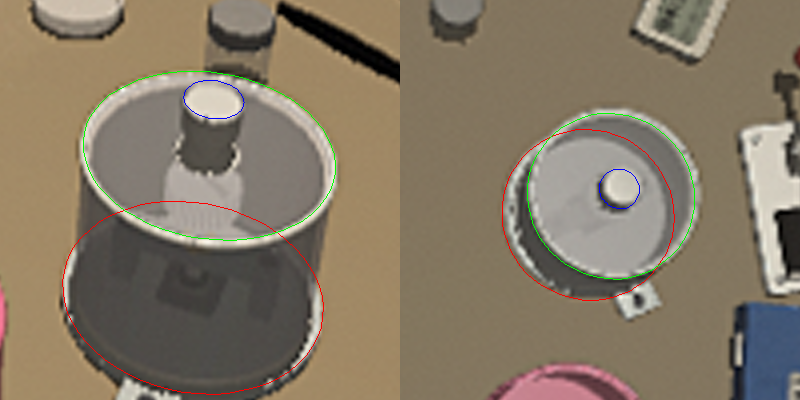

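The overlay fits with the cover axis at about (529,-90). The tab is toward (462,-125), so yaw is about 28°, which is within range. The knob is at 127 mm. I'll first move along -y, clear of the microscope.

```bash
python3 -m jog '[{"tx":-22.4,"ty":7.8,"tz":0},{"tx":-22.4,"ty":7.8,"tz":0},{"tx":-22.4,"ty":7.8,"tz":0},{"tx":-22.4,"ty":7.8,"tz":0},{"tx":-22.4,"ty":7.8,"tz":0},{"tx":-22.4,"ty":7.8,"tz":0},{"tx":-22.4,"ty":7.8,"tz":0},{"tx":-22.4,"ty":7.8,"tz":0},{"tx":-12.6,"ty":21,"tz":-7.5},{"tx":-12.6,"ty":21,"tz":-7.5},{"tx":-12.6,"ty":21,"tz":-7.5},{"tx":-12.6,"ty":21,"tz":-7.5},{"tx":-12.6,"ty":21,"tz":-7.5},{"tx":-12.6,"ty":21,"tz":-7.5},{"tx":-12.6,"ty":21,"tz":-7.5},{"tx":-12.6,"ty":21,"tz":-7.5}]'
```

```text
schema error: expected keys tx, ty, tz, ax, ay, az, hand
```

```bash
python3 -m jog '[{"tx":-22.4,"ty":7.8,"tz":0,"ax":0,"ay":0,"az":0,"hand":0},{"tx":-22.4,"ty":7.8,"tz":0,"ax":0,"ay":0,"az":0,"hand":0},{"tx":-22.4,"ty":7.8,"tz":0,"ax":0,"ay":0,"az":0,"hand":0},{"tx":-22.4,"ty":7.8,"tz":0,"ax":0,"ay":0,"az":0,"hand":0},{"tx":-22.4,"ty":7.8,"tz":0,"ax":0,"ay":0,"az":0,"hand":0},{"tx":-22.4,"ty":7.8,"tz":0,"ax":0,"ay":0,"az":0,"hand":0},{"tx":-22.4,"ty":7.8,"tz":0,"ax":0,"ay":0,"az":0,"hand":0},{"tx":-22.4,"ty":7.8,"tz":0,"ax":0,"ay":0,"az":0,"hand":0},{"tx":-12.6,"ty":21,"tz":-7.5,"ax":0,"ay":0,"az":0,"hand":0},{"tx":-12.6,"ty":21,"tz":-7.5,"ax":0,"ay":0,"az":0,"hand":0},{"tx":-12.6,"ty":21,"tz":-7.5,"ax":0,"ay":0,"az":0,"hand":0},{"tx":-12.6,"ty":21,"tz":-7.5,"ax":0,"ay":0,"az":0,"hand":0},{"tx":-12.6,"ty":21,"tz":-7.5,"ax":0,"ay":0,"az":0,"hand":0},{"tx":-12.6,"ty":21,"tz":-7.5,"ax":0,"ay":0,"az":0,"hand":0},{"tx":-12.6,"ty":21,"tz":-7.5,"ax":0,"ay":0,"az":0,"hand":0},{"tx":-12.6,"ty":21,"tz":-7.5,"ax":0,"ay":0,"az":0,"hand":0}]'
cat >> h.py <<'E'
def plan(x,y,z):
    s=r.read_state(); R=np.array(s['eef_rot']); d=R.T@(np.array([x,y,z])-s['eef_pos'])
    print('t',s['clock'],'pos',np.round(s['eef_pos'],1),'tool delta',np.round(d,1),'norm',round(np.linalg.norm(d)),'q7',round(s['q'][6],1),'F',np.round(s['ft_force'],1),'M',np.round(s['moment'],2),'w',round(s['width'],3),'yaw',round(np.degrees(np.arctan2(R[1,0],R[0,0])),1))
E
python3 -c "
from h import *
plan(529,-90,200)"
```

```text
clock: 2.5
eef_pos: [331.0, 249.9, 279.9]
eef_rot: [[0.327, 0.945, 0.0], [0.945, -0.327, 0.0], [0.0, 0.0, -1.0]]
ft_force: [-0.6, 0.2, 0.4]
width: 0.998
t 2.5 pos [331.  249.9 279.9] tool delta [-256.6  298.2   79.9] norm 401 q7 29.1 F [-0.6  0.2  0.4] M [-0.    0.01 -0.01] w 0.998 yaw 70.9
```

```bash
python3 -m jog '[{"tx":-21.4,"ty":24.9,"tz":6.6,"ax":0,"ay":0,"az":0,"hand":0},{"tx":-21.4,"ty":24.9,"tz":6.6,"ax":0,"ay":0,"az":0,"hand":0},{"tx":-21.4,"ty":24.9,"tz":6.6,"ax":0,"ay":0,"az":0,"hand":0},{"tx":-21.4,"ty":24.9,"tz":6.6,"ax":0,"ay":0,"az":0,"hand":0},{"tx":-21.4,"ty":24.9,"tz":6.6,"ax":0,"ay":0,"az":0,"hand":0},{"tx":-21.4,"ty":24.9,"tz":6.6,"ax":0,"ay":0,"az":0,"hand":0},{"tx":-21.4,"ty":24.9,"tz":6.6,"ax":0,"ay":0,"az":0,"hand":0},{"tx":-21.4,"ty":24.9,"tz":6.6,"ax":0,"ay":0,"az":0,"hand":0},{"tx":-21.4,"ty":24.9,"tz":6.6,"ax":0,"ay":0,"az":0,"hand":0},{"tx":-21.4,"ty":24.9,"tz":6.6,"ax":0,"ay":0,"az":0,"hand":0},{"tx":-21.4,"ty":24.9,"tz":6.6,"ax":0,"ay":0,"az":0,"hand":0},{"tx":-21.4,"ty":24.9,"tz":6.6,"ax":0,"ay":0,"az":0,"hand":0},{"tx":0,"ty":0,"tz":0,"ax":0,"ay":0,"az":0,"hand":0},{"tx":0,"ty":0,"tz":0,"ax":0,"ay":0,"az":0,"hand":0}]'
python3 -c "
from h import *
plan(529,-90,125)
snap('scene','s2.png')"
```

```text
clock: 3.9
eef_pos: [528.8, -90.0, 200.0]
eef_rot: [[0.328, 0.945, -0.001], [0.945, -0.328, -0.0], [-0.001, -0.001, -1.0]]
ft_force: [-0.2, 0.5, 0.1]
width: 0.999
t 3.9 pos [528.8 -90.  200. ] tool delta [ 0.1  0.2 75. ] norm 75 q7 88.5 F [-0.2  0.5  0.1] M [ 0.04  0.04 -0.02] w 0.999 yaw 70.9
```

View pics/s2.png

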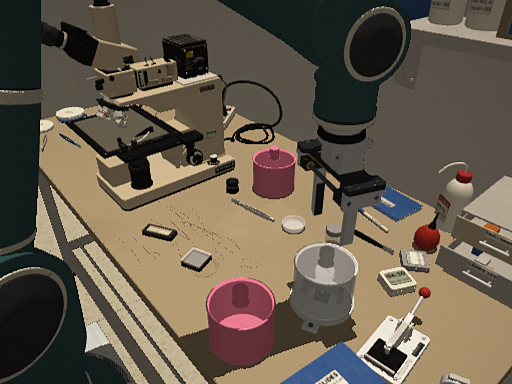

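The open gripper is above the clear cover, with its fingers at (318,190) and (347,225). I'll descend and close.

```bash
python3 -m jog '[{"tx":0,"ty":0,"tz":15,"ax":0,"ay":0,"az":0,"hand":0},{"tx":0,"ty":0,"tz":15,"ax":0,"ay":0,"az":0,"hand":0},{"tx":0,"ty":0,"tz":15,"ax":0,"ay":0,"az":0,"hand":0},{"tx":0,"ty":0,"tz":15,"ax":0,"ay":0,"az":0,"hand":0},{"tx":0,"ty":0,"tz":10,"ax":0,"ay":0,"az":0,"hand":0},{"tx":0,"ty":0,"tz":5,"ax":0,"ay":0,"az":0,"hand":0},{"tx":0,"ty":0,"tz":0,"ax":0,"ay":0,"az":0,"hand":0.5},{"tx":0,"ty":0,"tz":0,"ax":0,"ay":0,"az":0,"hand":0.55}]'
python3 -c "
from h import *
plan(529,-90,125)
snap('scene','s3.png')"
```

```text
clock: 4.75
eef_pos: [529.2, -89.6, 125.7]
eef_rot: [[0.327, 0.945, 0.0], [0.945, -0.327, -0.0], [0.0, 0.0, -1.0]]
ft_force: [0.9, -0.1, -0.2]
width: 0.864
t 4.75 pos [529.2 -89.6 125.7] tool delta [-0.5 -0.   0.7] norm 1 q7 92.3 F [ 0.9 -0.1 -0.2] M [-0.02  0.    0.04] w 0.864 yaw 70.9
```

View pics/s3.png

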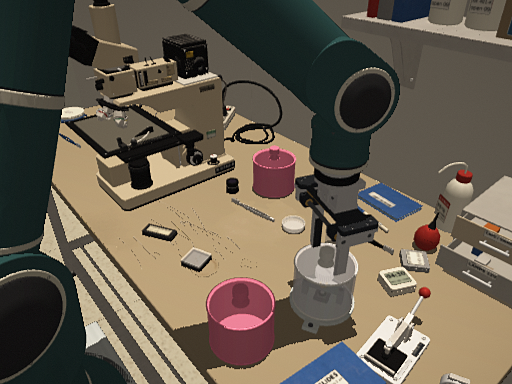

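The fingers straddle the knob at (327,258), so I'll close the gripper.

```bash
python3 -m jog '[{"tx":0,"ty":0,"tz":0,"ax":0,"ay":0,"az":0,"hand":1},{"tx":0,"ty":0,"tz":0,"ax":0,"ay":0,"az":0,"hand":1},{"tx":0,"ty":0,"tz":0,"ax":0,"ay":0,"az":0,"hand":1},{"tx":0,"ty":0,"tz":0,"ax":0,"ay":0,"az":0,"hand":1},{"tx":0,"ty":0,"tz":0,"ax":0,"ay":0,"az":0,"hand":1},{"tx":0,"ty":0,"tz":0,"ax":0,"ay":0,"az":0,"hand":1},{"tx":0,"ty":0,"tz":0,"ax":0,"ay":0,"az":0,"hand":1},{"tx":0,"ty":0,"tz":0,"ax":0,"ay":0,"az":0,"hand":1},{"tx":0,"ty":0,"tz":0,"ax":0,"ay":0,"az":0,"hand":1},{"tx":0,"ty":0,"tz":0,"ax":0,"ay":0,"az":0,"hand":1}]'
python3 -c "
from h import *
plan(529,-90,125)"
```

```text
clock: 5.8
eef_pos: [528.9, -89.5, 125.3]
eef_rot: [[0.327, 0.945, -0.0], [0.945, -0.327, -0.0], [-0.0, -0.0, -1.0]]
ft_force: [-0.2, -0.6, -0.8]
width: 0.29
t 5.8 pos [528.9 -89.5 125.3] tool delta [-0.4  0.2  0.3] norm 1 q7 92.3 F [-0.2 -0.6 -0.8] M [ 0.08 -0.03 -0.03] w 0.29 yaw 70.9
```

```bash
python3 -m jog '[{"tx":0,"ty":0,"tz":0,"ax":0,"ay":0,"az":0,"hand":1},{"tx":0,"ty":0,"tz":-2,"ax":0,"ay":0,"az":0,"hand":1},{"tx":0,"ty":0,"tz":-4,"ax":0,"ay":0,"az":0,"hand":1},{"tx":0,"ty":0,"tz":-7,"ax":0,"ay":0,"az":0,"hand":1},{"tx":0,"ty":0,"tz":-10,"ax":0,"ay":0,"az":0,"hand":1},{"tx":0,"ty":0,"tz":-10,"ax":0,"ay":0,"az":0,"hand":1},{"tx":0,"ty":0,"tz":-10,"ax":0,"ay":0,"az":0,"hand":1},{"tx":0,"ty":0,"tz":-10,"ax":0,"ay":0,"az":0,"hand":1},{"tx":0,"ty":0,"tz":-10,"ax":0,"ay":0,"az":0,"hand":1},{"tx":0,"ty":0,"tz":-10,"ax":0,"ay":0,"az":0,"hand":1},{"tx":0,"ty":0,"tz":-10,"ax":0,"ay":0,"az":0,"hand":1},{"tx":0,"ty":0,"tz":-10,"ax":0,"ay":0,"az":0,"hand":1},{"tx":0,"ty":0,"tz":-10,"ax":0,"ay":0,"az":0,"hand":1},{"tx":0,"ty":0,"tz":-10,"ax":0,"ay":0,"az":0,"hand":1},{"tx":0,"ty":0,"tz":-7,"ax":0,"ay":0,"az":0,"hand":1},{"tx":0,"ty":0,"tz":-4,"ax":0,"ay":0,"az":0,"hand":1},{"tx":0,"ty":0,"tz":0,"ax":0,"ay":0,"az":0,"hand":1}]'
python3 -c "
from h import *
plan(500,260,249)
snap('scene','s4.png');
p=r.camera('top')
for t in ['petri_3','gel_1','tweezers_1','loupe','micrometer_case']: print(t,[(np.round(d['at']).tolist(),round(d['conf'],2)) for d in r.landmark_of(p,t)[:2]])"
```

```text
clock: 7.5
eef_pos: [529.1, -89.5, 249.7]
eef_rot: [[0.327, 0.945, 0.001], [0.945, -0.327, -0.0], [0.0, 0.001, -1.0]]
ft_force: [0.5, 0.5, -0.8]
width: 0.289
t 7.5 pos [529.1 -89.5 249.7] tool delta [ 320.8 -141.7    0.7] norm 351 q7 86.5 F [ 0.5  0.5 -0.8] M [-0.03 -0.02 -0.01] w 0.289 yaw 70.9
petri_3 [([658.0, 132.0, 3.0], 0.72)]
gel_1 [([390.0, 172.0, -1.0], 0.8)]
tweezers_1 [([625.0, 249.0, 3.0], 0.43)]
loupe []
micrometer_case [([384.0, 322.0, 1.0], 0.83), ([642.0, 365.0, -2.0], 0.47)]
```

View pics/s4.png

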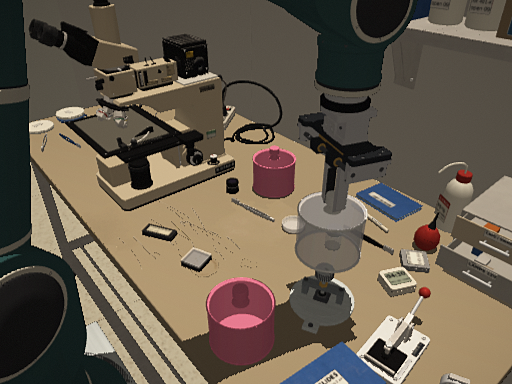

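The cover is lifted clear at (330,232), with the bare thumbscrew below it at (323,275). I'll carry it to (500,260).

```bash
python3 -m jog '[{"tx":6,"ty":-2.6,"tz":0,"ax":0,"ay":0,"az":0,"hand":1},{"tx":12,"ty":-5.3,"tz":0,"ax":0,"ay":0,"az":0,"hand":1},{"tx":17.8,"ty":-7.9,"tz":0,"ax":0,"ay":0,"az":0,"hand":1},{"tx":17.8,"ty":-7.9,"tz":0,"ax":0,"ay":0,"az":0,"hand":1},{"tx":17.8,"ty":-7.9,"tz":0,"ax":0,"ay":0,"az":0,"hand":1},{"tx":17.8,"ty":-7.9,"tz":0,"ax":0,"ay":0,"az":0,"hand":1},{"tx":17.8,"ty":-7.9,"tz":0,"ax":0,"ay":0,"az":0,"hand":1},{"tx":17.8,"ty":-7.9,"tz":0,"ax":0,"ay":0,"az":0,"hand":1},{"tx":17.8,"ty":-7.9,"tz":0,"ax":0,"ay":0,"az":0,"hand":1},{"tx":17.8,"ty":-7.9,"tz":0,"ax":0,"ay":0,"az":0,"hand":1},{"tx":17.8,"ty":-7.9,"tz":0,"ax":0,"ay":0,"az":0,"hand":1},{"tx":17.8,"ty":-7.9,"tz":0,"ax":0,"ay":0,"az":0,"hand":1},{"tx":17.8,"ty":-7.9,"tz":0,"ax":0,"ay":0,"az":0,"hand":1},{"tx":17.8,"ty":-7.9,"tz":0,"ax":0,"ay":0,"az":0,"hand":1},{"tx":17.8,"ty":-7.9,"tz":0,"ax":0,"ay":0,"az":0,"hand":1},{"tx":17.8,"ty":-7.9,"tz":0,"ax":0,"ay":0,"az":0,"hand":1},{"tx":17.8,"ty":-7.9,"tz":0,"ax":0,"ay":0,"az":0,"hand":1},{"tx":17.8,"ty":-7.9,"tz":0,"ax":0,"ay":0,"az":0,"hand":1},{"tx":12,"ty":-5.3,"tz":0,"ax":0,"ay":0,"az":0,"hand":1},{"tx":6,"ty":-2.6,"tz":0,"ax":0,"ay":0,"az":0,"hand":1}]'
python3 -c "
from h import *
plan(500,260,117)
snap('top','t5.png')
p=snap('scene','s5.png')
plan(500,260,117)
for X in [(500,260,132),(500,260,0)]: print(proj(p,X))"
```

```text
clock: 9.85
eef_pos: [498.7, 261.8, 249.1]
eef_rot: [[0.325, 0.946, -0.0], [0.946, -0.325, -0.0], [-0.0, -0.0, -1.0]]
ft_force: [-0.2, -0.4, -1.9]
width: 0.29
t 9.85 pos [498.7 261.8 249.1] tool delta [ -1.3   1.9 132.1] norm 132 q7 47.3 F [-0.2 -0.4 -1.9] M [-0.04  0.02 -0.01] w 0.29 yaw 71.0
t 9.95 pos [499.  260.8 249.1] tool delta [ -0.4   1.2 132.1] norm 132 q7 47.3 F [-0.  -0.  -1.7] M [-0.01  0.03 -0.01] w 0.29 yaw 71.0
[209.26872673 182.59764696]
[212.55945103 226.61003559]
```

View pics/s5.png

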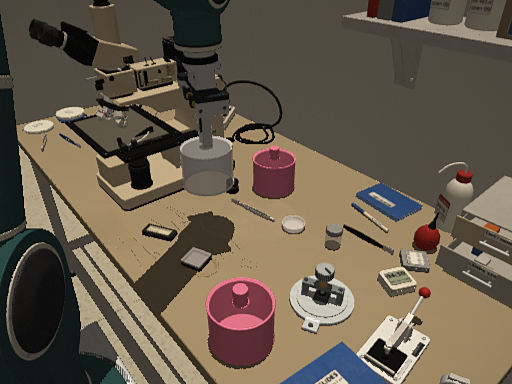

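View pics/t5.png

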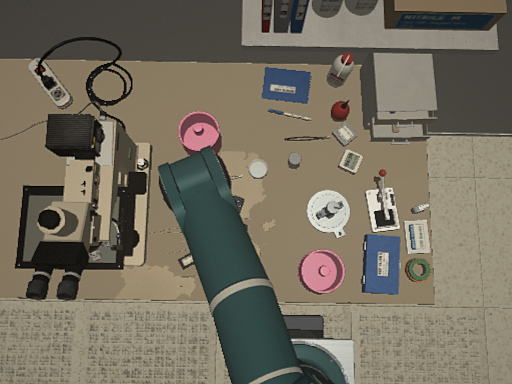

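The cover hangs upright at scene (207,165) over clear bench. I'll lower it.

```bash
python3 -m jog '[{"tx":0,"ty":1,"tz":5,"ax":0,"ay":0,"az":0,"hand":1},{"tx":0,"ty":0,"tz":10,"ax":0,"ay":0,"az":0,"hand":1},{"tx":0,"ty":0,"tz":12,"ax":0,"ay":0,"az":0,"hand":1},{"tx":0,"ty":0,"tz":12,"ax":0,"ay":0,"az":0,"hand":1},{"tx":0,"ty":0,"tz":12,"ax":0,"ay":0,"az":0,"hand":1},{"tx":0,"ty":0,"tz":12,"ax":0,"ay":0,"az":0,"hand":1},{"tx":0,"ty":0,"tz":12,"ax":0,"ay":0,"az":0,"hand":1},{"tx":0,"ty":0,"tz":12,"ax":0,"ay":0,"az":0,"hand":1},{"tx":0,"ty":0,"tz":12,"ax":0,"ay":0,"az":0,"hand":1},{"tx":0,"ty":0,"tz":12,"ax":0,"ay":0,"az":0,"hand":1},{"tx":0,"ty":0,"tz":8,"ax":0,"ay":0,"az":0,"hand":1},{"tx":0,"ty":0,"tz":5,"ax":0,"ay":0,"az":0,"hand":1},{"tx":0,"ty":0,"tz":3,"ax":0,"ay":0,"az":0,"hand":1},{"tx":0,"ty":0,"tz":1,"ax":0,"ay":0,"az":0,"hand":1},{"tx":0,"ty":0,"tz":1,"ax":0,"ay":0,"az":0,"hand":1},{"tx":0,"ty":0,"tz":0,"ax":0,"ay":0,"az":0,"hand":1},{"tx":0,"ty":0,"tz":0,"ax":0,"ay":0,"az":0,"hand":1}]'
python3 -m jog '[{"tx":0,"ty":0,"tz":1,"ax":0,"ay":0,"az":0,"hand":1},{"tx":0,"ty":0,"tz":0.7,"ax":0,"ay":0,"az":0,"hand":1},{"tx":0,"ty":0,"tz":0,"ax":0,"ay":0,"az":0,"hand":1}]'
```

```text
clock: 11.65
eef_pos: [500.5, 259.9, 120.5]
eef_rot: [[0.327, 0.945, 0.0], [0.945, -0.327, 0.0], [0.0, 0.0, -1.0]]
ft_force: [0.2, -0.1, -1.7]
width: 0.292
clock: 11.95
eef_pos: [500.3, 259.8, 118.5]
eef_rot: [[0.327, 0.945, -0.0], [0.945, -0.327, -0.0], [-0.0, -0.0, -1.0]]
ft_force: [-0.4, 0.0, -2.4]
width: 0.29
```

```bash
python3 -m jog '[{"tx":0,"ty":0,"tz":0.6,"ax":0,"ay":0,"az":0,"hand":1},{"tx":0,"ty":0,"tz":0,"ax":0,"ay":0,"az":0,"hand":1}]'
python3 -m jog '[{"tx":0,"ty":0,"tz":0.5,"ax":0,"ay":0,"az":0,"hand":1},{"tx":0,"ty":0,"tz":0,"ax":0,"ay":0,"az":0,"hand":1}]'
python3 -m jog '[{"tx":0,"ty":0,"tz":0.5,"ax":0,"ay":0,"az":0,"hand":1},{"tx":0,"ty":0,"tz":0,"ax":0,"ay":0,"az":0,"hand":1}]'
```

```text
clock: 12.15
eef_pos: [500.3, 259.8, 117.9]
eef_rot: [[0.327, 0.945, -0.0], [0.945, -0.327, -0.0], [-0.0, -0.0, -1.0]]
ft_force: [0.3, 1.0, -1.8]
width: 0.293
clock: 12.35
eef_pos: [500.3, 259.8, 117.4]
eef_rot: [[0.327, 0.945, -0.0], [0.945, -0.327, -0.0], [-0.0, 0.0, -1.0]]
ft_force: [1.4, -0.3, -2.0]
width: 0.291
clock: 12.55
eef_pos: [500.5, 260.0, 117.1]
eef_rot: [[0.327, 0.945, 0.0], [0.945, -0.327, 0.0], [0.0, 0.0, -1.0]]
ft_force: [-0.7, 0.9, 2.8]
width: 0.291
```

The force has gone to +2.8 N at the expected height, so the cover is on the bench. I'll release it and rise.

```bash
python3 -m jog '[{"tx":0,"ty":0,"tz":0,"ax":0,"ay":0,"az":0,"hand":0.5},{"tx":0,"ty":0,"tz":0,"ax":0,"ay":0,"az":0,"hand":0.2},{"tx":0,"ty":0,"tz":0,"ax":0,"ay":0,"az":0,"hand":0},{"tx":0,"ty":0,"tz":0,"ax":0,"ay":0,"az":0,"hand":0},{"tx":0,"ty":0,"tz":0,"ax":0,"ay":0,"az":0,"hand":0},{"tx":0,"ty":0,"tz":0,"ax":0,"ay":0,"az":0,"hand":0},{"tx":0,"ty":0,"tz":0,"ax":0,"ay":0,"az":0,"hand":0},{"tx":0,"ty":0,"tz":-3,"ax":0,"ay":0,"az":0,"hand":0},{"tx":0,"ty":0,"tz":-8,"ax":0,"ay":0,"az":0,"hand":0},{"tx":0,"ty":0,"tz":-15,"ax":0,"ay":0,"az":0,"hand":0},{"tx":0,"ty":0,"tz":-15,"ax":0,"ay":0,"az":0,"hand":0},{"tx":0,"ty":0,"tz":-15,"ax":0,"ay":0,"az":0,"hand":0},{"tx":0,"ty":0,"tz":-15,"ax":0,"ay":0,"az":0,"hand":0},{"tx":0,"ty":0,"tz":-15,"ax":0,"ay":0,"az":0,"hand":0},{"tx":0,"ty":0,"tz":-10,"ax":0,"ay":0,"az":0,"hand":0}]'
python3 - <<'E'
from h import *
plan(529,-90,200)
q=snap('scene','s6.png');p=snap('top','t6.png')
for P in (q,p):
  for t in ['fixture','knob','knob_grip']:
    print(t,[(np.round(d['at']).tolist(),round(d['conf'],2)) for d in r.landmark_of(P,t)[:2]])
im=[]
for P in (q,p):
  k=5; g=cv2.resize(P['pixels'][:,:,::-1],None,fx=k,fy=k,interpolation=2)
  for z,R,c in [(8,66,(0,0,255)),(90,18,(0,255,0))]:
    pts=[proj(P,(529+R*np.cos(t),-90+R*np.sin(t),z)) for t in np.linspace(0,6.28,60)]
    cv2.polylines(g,[np.int32((np.array(pts)+.5)*k)],True,c,1)
  u=proj(P,(530,-90,60)); x,y=int(u[0]*k),int(u[1]*k); im.append(g[y-200:y+250,x-200:x+200])
cv2.imwrite('pics/c6.png',np.hstack(im))
E
```

```text
clock: 14.05
eef_pos: [500.7, 260.0, 215.1]
eef_rot: [[0.327, 0.945, 0.001], [0.945, -0.327, 0.001], [0.001, 0.001, -1.0]]
ft_force: [1.2, 0.3, -0.3]
width: 1.0
t 14.05 pos [500.7 260.  215.1] tool delta [-321.5  141.1   14.7] norm 351 q7 48.4 F [ 1.2  0.3 -0.3] M [ 0.03 -0.02 -0.05] w 1.0 yaw 70.9
fixture [([528.0, -93.0, -6.0], 0.64)]
knob [([529.0, -90.0, 68.0], 0.74)]
knob_grip [([530.0, -88.0, 83.0], 0.64), ([659.0, 128.0, -2.0], 0.55)]
fixture [([527.0, -89.0, 0.0], 0.6), ([531.0, -90.0, 79.0], 0.58)]
knob [([529.0, -90.0, 67.0], 0.61)]
knob_grip [([530.0, -88.0, 78.0], 0.54)]
```

View pics/s6.png

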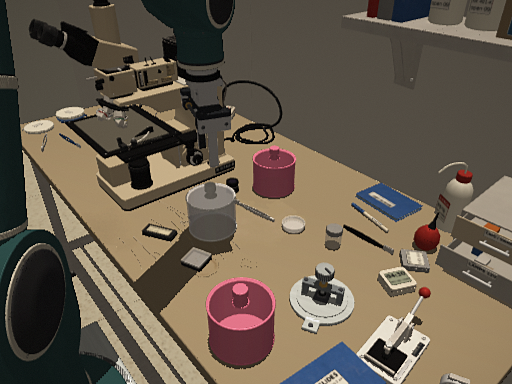

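View pics/c6.png

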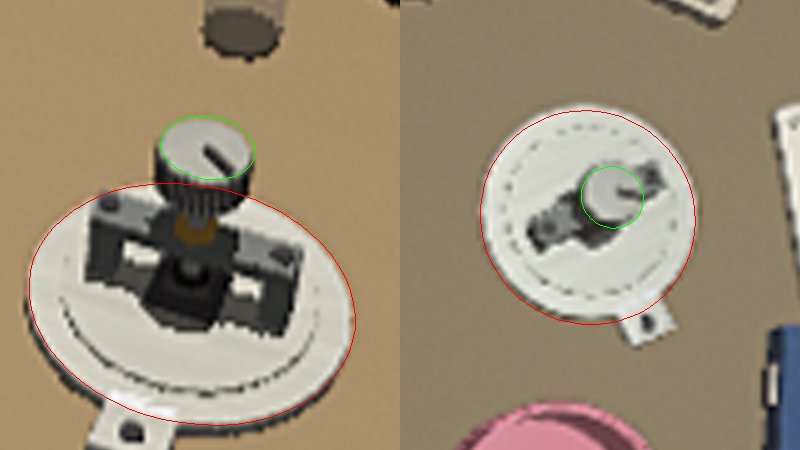

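The cover stands upright at scene (212,210), and the screw axis at (529,-90) fits both views. The pointer is about 50° anticlockwise of the tab. Next I'll move over the screw.

```bash
python3 -m jog '[{"tx":-23,"ty":10.1,"tz":1,"ax":0,"ay":0,"az":0,"hand":0},{"tx":-23,"ty":10.1,"tz":1,"ax":0,"ay":0,"az":0,"hand":0},{"tx":-23,"ty":10.1,"tz":1,"ax":0,"ay":0,"az":0,"hand":0},{"tx":-23,"ty":10.1,"tz":1,"ax":0,"ay":0,"az":0,"hand":0},{"tx":-23,"ty":10.1,"tz":1,"ax":0,"ay":0,"az":0,"hand":0},{"tx":-23,"ty":10.1,"tz":1,"ax":0,"ay":0,"az":0,"hand":0},{"tx":-23,"ty":10.1,"tz":1,"ax":0,"ay":0,"az":0,"hand":0},{"tx":-23,"ty":10.1,"tz":1,"ax":0,"ay":0,"az":0,"hand":0},{"tx":-23,"ty":10.1,"tz":1,"ax":0,"ay":0,"az":0,"hand":0},{"tx":-23,"ty":10.1,"tz":1,"ax":0,"ay":0,"az":0,"hand":0},{"tx":-23,"ty":10.1,"tz":1,"ax":0,"ay":0,"az":0,"hand":0},{"tx":-23,"ty":10.1,"tz":1,"ax":0,"ay":0,"az":0,"hand":0},{"tx":-23,"ty":10.1,"tz":1,"ax":0,"ay":0,"az":0,"hand":0},{"tx":-23,"ty":10.1,"tz":1,"ax":0,"ay":0,"az":0,"hand":0},{"tx":0,"ty":0,"tz":5,"ax":0,"ay":0,"az":8,"hand":0},{"tx":0,"ty":0,"tz":5,"ax":0,"ay":0,"az":8,"hand":0},{"tx":0,"ty":0,"tz":5,"ax":0,"ay":0,"az":8,"hand":0},{"tx":0,"ty":0,"tz":0,"ax":0,"ay":0,"az":0,"hand":0},{"tx":0,"ty":0,"tz":0,"ax":0,"ay":0,"az":0,"hand":0}]'
python3 - <<'E'
from h import *
plan(529.5,-90,75)
E
python3 - <<'E'
# pointer angle from c6 crop
from h import *
q=r.camera('scene');p=r.camera('top')
for P,a,b,off in ((q,(205,150),(233,174),0),(p,(617,191),(645,197),400)):
  u=proj(P,(530,-90,60)); x0,y0=int(u[0]*5)-200,int(u[1]*5)-200
  f=lambda c: ray(P,((c[0]-off+x0)/5-.5,(c[1]+y0)/5-.5),92)
  A,B=f(a),f(b); print(A[:2],B[:2],np.degrees(np.arctan2(*(B-A)[[1,0]])))
E
```

```text
clock: 16.35
eef_pos: [528.7, -90.6, 183.8]
eef_rot: [[0.68, 0.734, -0.001], [0.734, -0.68, -0.0], [-0.001, -0.0, -1.0]]
ft_force: [0.6, 0.5, -0.0]
width: 1.002
t 16.35 pos [528.7 -90.6 183.8] tool delta [  1.1   0.2 108.8] norm 109 q7 67.2 F [ 0.6  0.5 -0. ] M [-0.03  0.01 -0.02] w 1.002 yaw 47.2
[525.25161291 -91.63142018] [ 523.53964996 -107.47991706] -96.1652148642903
[532.44178988 -92.27533878] [ 529.19757403 -108.43507019] -101.35175602766067
```

The pointer reads about -98° and the tab -152°, so the screw starts about 54° loose. I'll descend and grip the head.

```bash
python3 -m jog '[{"tx":0.8,"ty":0.2,"tz":12,"ax":0,"ay":0,"az":0,"hand":0},{"tx":0,"ty":0,"tz":15,"ax":0,"ay":0,"az":0,"hand":0},{"tx":0,"ty":0,"tz":15,"ax":0,"ay":0,"az":0,"hand":0},{"tx":0,"ty":0,"tz":15,"ax":0,"ay":0,"az":0,"hand":0},{"tx":0,"ty":0,"tz":15,"ax":0,"ay":0,"az":0,"hand":0},{"tx":0,"ty":0,"tz":15,"ax":0,"ay":0,"az":0,"hand":0},{"tx":0,"ty":0,"tz":12,"ax":0,"ay":0,"az":0,"hand":0},{"tx":0,"ty":0,"tz":7,"ax":0,"ay":0,"az":0,"hand":0},{"tx":0,"ty":0,"tz":2.5,"ax":0,"ay":0,"az":0,"hand":0},{"tx":0,"ty":0,"tz":0,"ax":0,"ay":0,"az":0,"hand":0}]'
python3 -c "
from h import *
plan(529.5,-90,75)
snap('scene','s7.png')"
```

```text
clock: 17.45
eef_pos: [529.5, -90.4, 75.4]
eef_rot: [[0.683, 0.731, -0.0], [0.731, -0.683, -0.0], [-0.0, 0.0, -1.0]]
ft_force: [0.8, 0.1, 0.2]
width: 1.001
t 17.45 pos [529.5 -90.4  75.4] tool delta [ 0.3 -0.3  0.4] norm 1 q7 73.1 F [0.8 0.1 0.2] M [0.01 0.01 0.03] w 1.001 yaw 46.9
```

View pics/s7.png

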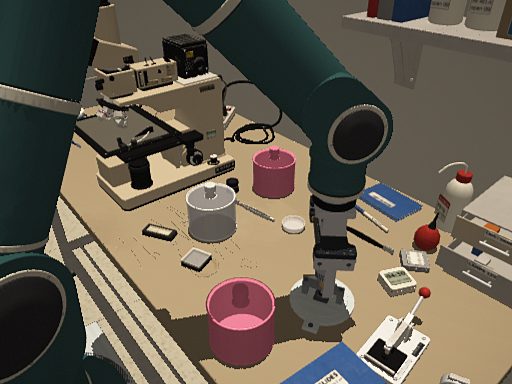

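The fingers straddle the screw head at (323,275), so I'll close.

```bash
python3 -m jog '[{"tx":0,"ty":0,"tz":0,"ax":0,"ay":0,"az":0,"hand":1},{"tx":0,"ty":0,"tz":0,"ax":0,"ay":0,"az":0,"hand":1},{"tx":0,"ty":0,"tz":0,"ax":0,"ay":0,"az":0,"hand":1},{"tx":0,"ty":0,"tz":0,"ax":0,"ay":0,"az":0,"hand":1},{"tx":0,"ty":0,"tz":0,"ax":0,"ay":0,"az":0,"hand":1},{"tx":0,"ty":0,"tz":0,"ax":0,"ay":0,"az":0,"hand":1},{"tx":0,"ty":0,"tz":0,"ax":0,"ay":0,"az":0,"hand":1},{"tx":0,"ty":0,"tz":0,"ax":0,"ay":0,"az":0,"hand":1},{"tx":0,"ty":0,"tz":0,"ax":0,"ay":0,"az":0,"hand":1},{"tx":0,"ty":0,"tz":0,"ax":0,"ay":0,"az":0,"hand":1},{"tx":0,"ty":0,"tz":0,"ax":0,"ay":0,"az":0,"hand":1}]'
python3 -c "
from h import *
plan(529.5,-90,75)"
```

```text
clock: 18.6
eef_pos: [529.8, -90.0, 75.6]
eef_rot: [[0.683, 0.731, 0.001], [0.731, -0.683, 0.0], [0.0, 0.0, -1.0]]
ft_force: [4.6, 4.6, -0.2]
width: 0.376
t 18.6 pos [529.8 -90.   75.6] tool delta [-0.2 -0.2  0.6] norm 1 q7 73.1 F [ 4.6  4.6 -0.2] M [ 0.89 -0.82 -0.04] w 0.376 yaw 47.0
```

```bash
python3 -m jog '[{"tx":0.5,"ty":0,"tz":0,"ax":0,"ay":0,"az":0,"hand":1},{"tx":0,"ty":0,"tz":0,"ax":0,"ay":0,"az":0,"hand":1},{"tx":0,"ty":0,"tz":0,"ax":0,"ay":0,"az":0,"hand":1}]'
python3 -c "
from h import *
plan(529.5,-90,75)"
```

```text
clock: 18.9
eef_pos: [529.8, -89.9, 75.5]
eef_rot: [[0.683, 0.731, -0.0], [0.731, -0.683, -0.0], [-0.0, 0.0, -1.0]]
ft_force: [1.5, 2.9, 1.3]
width: 0.376
t 18.9 pos [529.8 -89.9  75.5] tool delta [-0.3 -0.2  0.5] norm 1 q7 73.0 F [1.5 2.9 1.3] M [ 0.54 -0.35  0.02] w 0.376 yaw 46.9
```

```bash
python3 -m jog '[{"tx":0.4,"ty":0,"tz":0,"ax":0,"ay":0,"az":0,"hand":1},{"tx":0,"ty":0,"tz":0.03,"ax":0,"ay":0,"az":3,"hand":1},{"tx":0,"ty":0,"tz":0.05,"ax":0,"ay":0,"az":5,"hand":1},{"tx":0,"ty":0,"tz":0.05,"ax":0,"ay":0,"az":5,"hand":1},{"tx":0,"ty":0,"tz":0.05,"ax":0,"ay":0,"az":5,"hand":1},{"tx":0,"ty":0,"tz":0.05,"ax":0,"ay":0,"az":5,"hand":1},{"tx":0,"ty":0,"tz":0.05,"ax":0,"ay":0,"az":5,"hand":1},{"tx":0,"ty":0,"tz":0.05,"ax":0,"ay":0,"az":5,"hand":1},{"tx":0,"ty":0,"tz":0.05,"ax":0,"ay":0,"az":3,"hand":1},{"tx":0,"ty":0,"tz":0,"ax":0,"ay":0,"az":0,"hand":1}]'
python3 -c "
from h import *
plan(529.5,-90,75)"
```

```text
clock: 19.9
eef_pos: [529.3, -90.2, 75.0]
eef_rot: [[0.982, 0.187, -0.001], [0.187, -0.982, -0.001], [-0.002, 0.0, -1.0]]
ft_force: [-4.6, -0.4, 7.5]
width: 0.377
t 19.9 pos [529.3 -90.2  75. ] tool delta [ 0.3 -0.2  0. ] norm 0 q7 43.0 F [-4.6 -0.4  7.5] M [-0.21  1.07 -0.02] w 0.377 yaw 10.8
```

```bash
python3 -m jog '[{"tx":-0.3,"ty":0,"tz":0,"ax":0,"ay":0,"az":3,"hand":1},{"tx":0,"ty":0,"tz":0.0,"ax":0,"ay":0,"az":3,"hand":1},{"tx":0,"ty":0,"tz":0,"ax":0,"ay":0,"az":0,"hand":1}]'
python3 -c "
from h import *
plan(529.5,-90,75)"
python3 -m jog '[{"tx":0,"ty":0,"tz":0,"ax":0,"ay":0,"az":2,"hand":1},{"tx":0,"ty":0,"tz":0,"ax":0,"ay":0,"az":2,"hand":1},{"tx":0,"ty":0,"tz":0,"ax":0,"ay":0,"az":0,"hand":1}]'
python3 -c "
from h import *
plan(529.5,-90,75)
snap('scene','s8.png')
im=cv2.imread('pics/s8.png')[200:340,250:400]; cv2.imwrite('pics/c8.png',cv2.resize(im,None,fx=4,fy=4))"
```

```text
clock: 20.2
eef_pos: [529.2, -90.2, 75.0]
eef_rot: [[0.996, 0.084, -0.001], [0.084, -0.996, -0.001], [-0.001, 0.0, -1.0]]
ft_force: [-3.3, -0.9, 5.1]
width: 0.376
t 20.2 pos [529.2 -90.2  75. ] tool delta [ 0.3 -0.2  0. ] norm 0 q7 38.1 F [-3.3 -0.9  5.1] M [-0.38  1.06 -0.02] w 0.376 yaw 4.8
clock: 20.5
eef_pos: [529.1, -90.2, 75.0]
eef_rot: [[1.0, 0.014, -0.001], [0.014, -1.0, -0.0], [-0.001, 0.0, -1.0]]
ft_force: [-4.8, -3.4, 4.5]
width: 0.378
t 20.5 pos [529.1 -90.2  75. ] tool delta [ 0.4 -0.2 -0. ] norm 0 q7 34.8 F [-4.8 -3.4  4.5] M [-0.62  1.41 -0.01] w 0.378 yaw 0.8
```

View pics/c8.png

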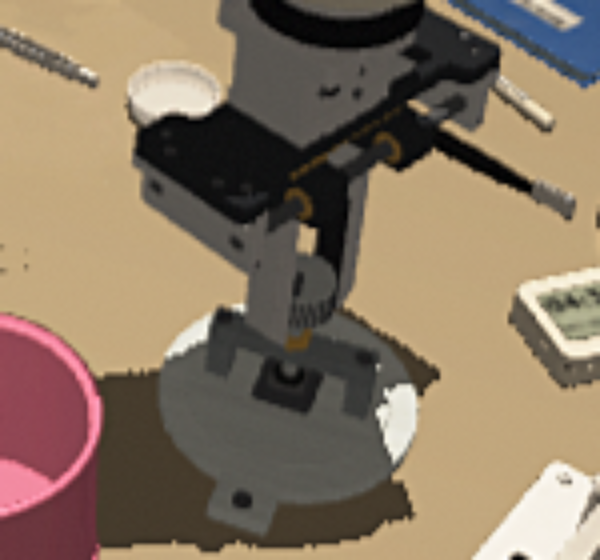

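The pointer at c8 (297,280) has turned with the grip and is nearing the tab direction. I'll continue in small steps and watch the moment.

```bash
cat >> h.py <<'E'
def tq():
    s=r.read_state(); R=np.array(s['eef_rot']); print('t',s['clock'],'yaw',round(np.degrees(np.arctan2(R[1,0],R[0,0])),2),'q7',round(s['q'][6],2),'tau7',round(s['tau'][6],3),'Mz',round(s['moment'][2],3),'F',np.round(s['ft_force'],1),'pos',np.round(s['eef_pos'],1),'w',round(s['width'],3))
E
python3 -m jog '[{"tx":-0.4,"ty":0,"tz":0,"ax":0,"ay":0,"az":2,"hand":1},{"tx":0,"ty":0,"tz":0,"ax":0,"ay":0,"az":0,"hand":1}]' >/dev/null; python3 -c "
from h import *
tq()"
python3 -m jog '[{"tx":0,"ty":0,"tz":0.02,"ax":0,"ay":0,"az":2,"hand":1},{"tx":0,"ty":0,"tz":0,"ax":0,"ay":0,"az":0,"hand":1}]' >/dev/null; python3 -c "
from h import *
tq()"
python3 -m jog '[{"tx":0,"ty":0,"tz":0.02,"ax":0,"ay":0,"az":2,"hand":1},{"tx":0,"ty":0,"tz":0,"ax":0,"ay":0,"az":0,"hand":1}]' >/dev/null; python3 -c "
from h import *
tq()"
python3 -m jog '[{"tx":0,"ty":0,"tz":0.02,"ax":0,"ay":0,"az":2,"hand":1},{"tx":0,"ty":0,"tz":0,"ax":0,"ay":0,"az":0,"hand":1}]' >/dev/null; python3 -c "
from h import *
tq()"
```

```text
t 20.75 yaw -1.19 q7 33.14 tau7 -0.775 Mz -0.013 F [-3.7 -3.4  1.8] pos [529.  -90.2  75. ] w 0.373
t 20.95 yaw -3.16 q7 31.51 tau7 -0.698 Mz -0.069 F [-4.4 -3.8  2. ] pos [529.  -90.2  75. ] w 0.374
t 21.15 yaw -5.16 q7 29.87 tau7 -0.696 Mz -0.058 F [-3.9 -3.5  2.2] pos [529.  -90.2  75. ] w 0.374
t 21.35 yaw -7.13 q7 28.24 tau7 -1.211 Mz 0.463 F [-5.1 -3.4  2.3] pos [528.9 -90.2  74.9] w 0.377
```

```bash
python3 -m jog '[{"tx":0,"ty":0,"tz":0,"ax":0,"ay":0,"az":0,"hand":1}]' >/dev/null; python3 -c "
from h import *
tq()"
python3 -m jog '[{"tx":0,"ty":0,"tz":0,"ax":0,"ay":0,"az":0.5,"hand":1},{"tx":0,"ty":0,"tz":0,"ax":0,"ay":0,"az":0,"hand":1}]' >/dev/null; python3 -c "
from h import *
tq()"
python3 -m jog '[{"tx":0,"ty":0,"tz":0,"ax":0,"ay":0,"az":0.5,"hand":1},{"tx":0,"ty":0,"tz":0,"ax":0,"ay":0,"az":0,"hand":1}]' >/dev/null; python3 -c "
from h import *
tq()"
```

```text
t 21.45 yaw -7.06 q7 28.3 tau7 -0.529 Mz 0.477 F [-4.7 -4.9  2.9] pos [528.9 -90.1  74.9] w 0.376
t 21.65 yaw -7.56 q7 27.88 tau7 -0.795 Mz 0.6 F [-5.2 -4.6  3.2] pos [528.9 -90.1  74.9] w 0.378
t 21.85 yaw -8.05 q7 27.47 tau7 -0.928 Mz 0.783 F [-4.8 -5.7  1.6] pos [528.9 -90.1  74.9] w 0.375
```

The screw has seated: the moment rose from about -0.06 to 0.78 N m, with contact onset at yaw about -5.5°. That agrees with the pointer estimate of about 54°. Now I'll back off to yaw 84.5°, a 92.5° turn that takes up the wind-up.

```bash
python3 -m jog '[{"tx":0,"ty":0,"tz":0,"ax":0,"ay":0,"az":-1.5,"hand":1},{"tx":0,"ty":0,"tz":0,"ax":0,"ay":0,"az":-1,"hand":1},{"tx":0,"ty":0,"tz":0,"ax":0,"ay":0,"az":0,"hand":1}]' >/dev/null; python3 -c "
from h import *
tq()"
python3 -m jog '[{"tx":0,"ty":0,"tz":-0.05,"ax":0,"ay":0,"az":-5,"hand":1},{"tx":0,"ty":0,"tz":-0.05,"ax":0,"ay":0,"az":-5,"hand":1},{"tx":0,"ty":0,"tz":-0.05,"ax":0,"ay":0,"az":-5,"hand":1},{"tx":0,"ty":0,"tz":-0.05,"ax":0,"ay":0,"az":-5,"hand":1},{"tx":0,"ty":0,"tz":-0.06,"ax":0,"ay":0,"az":-5,"hand":1},{"tx":0,"ty":0,"tz":-0.06,"ax":0,"ay":0,"az":-5,"hand":1},{"tx":0,"ty":0,"tz":-0.06,"ax":0,"ay":0,"az":-5,"hand":1},{"tx":0,"ty":0,"tz":-0.06,"ax":0,"ay":0,"az":-5,"hand":1},{"tx":0,"ty":0,"tz":-0.06,"ax":0,"ay":0,"az":-5,"hand":1},{"tx":0,"ty":0,"tz":0,"ax":0,"ay":0,"az":0,"hand":1}]' >/dev/null; python3 -c "
from h import *
tq()"
```

```text
t 22.15 yaw -5.55 q7 29.55 tau7 0.354 Mz 0.085 F [-4.8 -3.3  1.9] pos [528.9 -90.1  74.9] w 0.381
t 23.15 yaw 39.52 q7 66.81 tau7 2.182 Mz 0.072 F [ 2.5 -2.6 -5.3] pos [529.7 -89.9  75.5] w 0.378
```

```bash
python3 -m jog '[{"tx":0,"ty":0,"tz":-0.06,"ax":0,"ay":0,"az":-5,"hand":1},{"tx":0,"ty":0,"tz":-0.06,"ax":0,"ay":0,"az":-5,"hand":1},{"tx":0,"ty":0,"tz":-0.06,"ax":0,"ay":0,"az":-5,"hand":1},{"tx":0,"ty":0,"tz":-0.06,"ax":0,"ay":0,"az":-5,"hand":1},{"tx":0,"ty":0,"tz":-0.06,"ax":0,"ay":0,"az":-5,"hand":1},{"tx":0,"ty":0,"tz":-0.06,"ax":0,"ay":0,"az":-5,"hand":1},{"tx":0,"ty":0,"tz":-0.06,"ax":0,"ay":0,"az":-5,"hand":1},{"tx":0,"ty":0,"tz":-0.06,"ax":0,"ay":0,"az":-5,"hand":1},{"tx":0,"ty":0,"tz":-0.06,"ax":0,"ay":0,"az":-5,"hand":1},{"tx":0,"ty":0,"tz":0,"ax":0,"ay":0,"az":0,"hand":1},{"tx":0,"ty":0,"tz":0,"ax":0,"ay":0,"az":0,"hand":1}]' >/dev/null; python3 -c "
from h import *
tq()
q=snap('scene','s9.png'); snap('top','t9.png')
im=cv2.imread('pics/s9.png')[200:340,250:400]; cv2.imwrite('pics/c9.png',cv2.resize(im,None,fx=5,fy=4))
k=8;g=cv2.resize(q['pixels'][:,:,::-1],None,fx=k,fy=k,interpolation=2)
u=proj(q,(529,-90,92)); x,y=int(u[0]*k),int(u[1]*k)
# expected pointer for tab dir -152 + 90
for a,c in ((-62,(0,0,255)),):
  pts=[proj(q,(529+R*np.cos(np.radians(a)),-90+R*np.sin(np.radians(a)),92.0)) for R in (0,17)]
  g2=g.copy(); cv2.line(g2,*[tuple(int((v+.5)*k) for v in P) for P in pts],c,1)
cv2.imwrite('pics/d9.png',np.hstack([g[y-250:y+250,x-200:x+200],g2[y-250:y+250,x-200:x+200]]))"
```

```text
t 24.25 yaw 84.27 q7 104.4 tau7 0.174 Mz 0.09 F [ 5.   0.7 -5.8] pos [530.1 -89.2  76. ] w 0.379
```

View pics/d9.png

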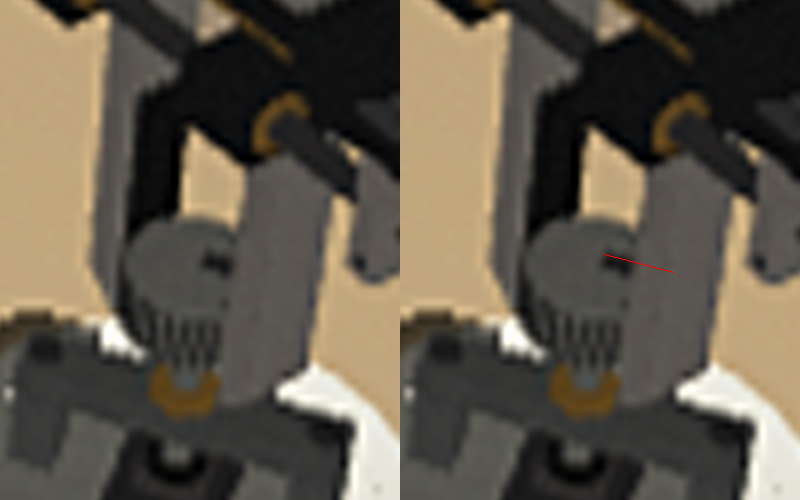

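View pics/s9.png

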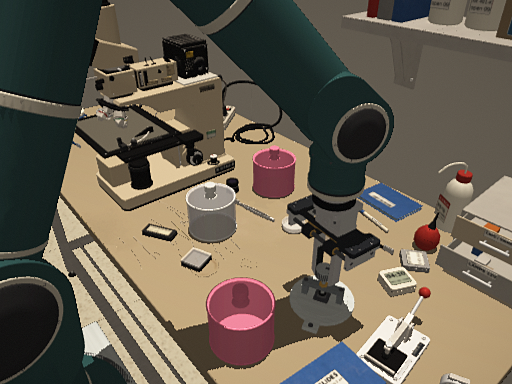

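View pics/t9.png

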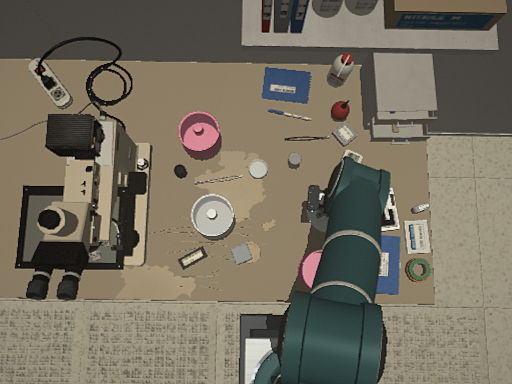

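The pointer at d9 (215,265) lies along the expected direction, which is the tab plus 90°. The cover stands upright at scene (212,210) and the bystanders are unmoved. I'll do a short hold check and then hand in.

```bash
python3 -m jog '[{"tx":0,"ty":0,"tz":0,"ax":0,"ay":0,"az":-0.2,"hand":1},{"tx":0,"ty":0,"tz":0,"ax":0,"ay":0,"az":0,"hand":1},{"tx":0,"ty":0,"tz":0,"ax":0,"ay":0,"az":0,"hand":1},{"tx":0,"ty":0,"tz":0,"ax":0,"ay":0,"az":0,"hand":1}]' >/dev/null; python3 -c "
from h import *
tq(); print(r.sign_off())"
```

```text
t 24.75 yaw 84.46 q7 104.56 tau7 0.024 Mz -0.028 F [ 4.6  0.8 -5.6] pos [530.1 -89.2  76.1] w 0.378
the job is handed in; nothing more can be done
None
```

The job is done and handed in at 24.8 s, with the gripper still holding the thumbscrew a quarter turn back from its seat.

- **Cover:** I lifted the clear cover off by its knob and stood it upright at about (500, 260). It released cleanly, and both last pictures show it upright.
- **Screw:** I gripped the head and turned it clockwise about 52° until it seated. The moment rose from near zero to 0.78 N m, with contact starting at about -5.5° of tool yaw. I then backed it off to +84.5°, which is 90° from that point.

**Last checks:**
- The opening was 0.378, which fits the 36 mm head.
- The pointer lies at about the tab direction plus 90°. It was partly hidden by a finger.
- The bystanders I could see in the last pictures looked unmoved by eye. I did not measure them again.

**What disagreed:**
- The moment readings while the screw turned freely (-0.07 to +0.09 N m) did not clearly show the 0.06 N m friction. I therefore relied on the steep rise at the seat and on the pointer.
- A side load of about 5 N from slight off-centring remained at the end.
- I estimate the quarter turn is good to about 1°.

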